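Push two vial racks home on the headspace autosampler

TASK

Both vial racks on the autosampler's deck stand away from their stops. Push them home with your fingers, sliding them along the deck: both with their long side flush against the blue back stop, the left rack's end (left as the robot sees it) against the blue left stop and the other rack's end up against it, so that they stand in one closed, square row. Push on the rack frames only, without lifting or tipping a rack or touching a vial, and leave the parked needle carriage and everything else on the deck and bench where it is.

Things in the scene. Friction and masses are not known exactly. Their poses are not given: they have to be found in the camera images.
- home_corner (a point): point on the autosampler's steel deck (30 mm above the bench) where the inner faces of the two blue stops meet; fixed. x points away from the robot, square into the back stop; y to the left, square into the left stop; z up. In this frame the left rack's home is x = -45, y = -59 mm, the right rack's x = -45, y = -177 mm, both at yaw 0.
- back_stop (a point): middle of the back stop's front face, on the deck: blue bar 14 mm high, 10 mm thick, from the home corner 490 mm to the right. Axes as home_corner. The flat deck reaches 197 mm in front of this face. A rail housing 65 mm above the deck runs 102 to 158 mm behind it.
- left_stop (a point): middle of the left stop's inner face, on the deck: blue bar 14 mm high, 10 mm thick, from the home corner 140 mm towards the robot. Axes as home_corner. The flat deck reaches 490 mm to the right of this face.
- rack_white: white vial rack: open frame of three plates between solid end panels, with twelve 10 ml crimp vials of amber glass. Frame 90 (its x) x 118 (its y) x 38 mm; vials 5 mm or more inside its outline, caps 50 mm above its underside. Origin: centre of underside, z up. Loose on the deck, 0.3 to 0.65 kg. Starts up to 0.2 rad askew, 25 mm or more from the stops; may be the left or the right rack.
- rack_green: green vial rack: open frame of three plates between solid end panels, with twelve 10 ml crimp vials of clear glass. Frame 90 (its x) x 118 (its y) x 38 mm; vials 5 mm or more inside its outline, caps 50 mm above its underside. Origin: centre of underside, z up. Loose on the deck, 0.3 to 0.65 kg. Starts up to 0.2 rad askew, 25 mm or more from the stops; may be the left or the right rack.
- amber_vials: the twelve amber vials in the white rack (fixed in it; same origin and axes as the rack). Not to be touched.
- clear_vials: the twelve clear vials in the green rack (fixed in it; same origin and axes as the rack). Not to be touched.
- needle_carriage: the autosampler's parked needle carriage, fixed: a white tower on the rail housing with an aluminium arm that holds the needle over a rinse pot. Same axes as home_corner, origin 30 mm below it; it occupies x = 30 to 160 mm, y = 30 to 100 mm, z = 80 to 225 mm in this frame. Not to be touched.
- spare_vial: a loose capped amber vial, 22.5 mm in diameter, 46 mm high, standing on the deck near its right end, beyond the racks; origin: centre of its underside. Leave alone.
- beer_amber: amber beer bottle, 61 mm in diameter, 225 mm high, standing on the bench to the right of the autosampler; origin: centre of its underside. Leave alone.
- beer_green: green beer bottle, 61 mm in diameter, 225 mm high, standing on the bench to the right of the autosampler; origin: centre of its underside. Leave alone.
- beaker: glass beaker, 68 mm in diameter, 85 mm high, standing on the bench to the left; origin: centre of its underside. Leave alone.
- tip_box: white box of blue pipette tips, 85 x 123 mm (x, y), 64 mm high, on the bench to the right; origin: centre of its underside. Leave alone.
- notebook: green bound notebook, 153 x 213 mm (x, y), 19 mm thick, flat on the bench at the left in front of the autosampler; origin: centre of its underside. Leave alone.
- crimper: hand crimper with red handles, 225 mm along its x, 56 mm wide, 26 mm high, lying on the bench between robot and autosampler; origin: on the bench, 128 mm from the tip of its head, which points along +x. Leave alone.
- pipette: hand pipette lying on the bench to the left, 217 mm along its x, 40 mm wide, 24 mm high; origin on the bench near its middle. Leave alone.

How it is judged:
At the end, for the whole second after the job is handed in: Both racks stand flat and still on the deck, each within 4 mm of the back stop and within 0.04 rad of square to it; the left rack's end is within 4 mm of the left stop and the right rack's origin within 6 mm of its home place along the row (both gaps together). Either rack may be the left one (((y of rack_white in the frame of home_corner between -0.063 and -0.052 m and y of rack_green in the frame of home_corner between -0.183 and -0.17 m) or (y of rack_green in the frame of home_corner between -0.063 and -0.052 m and y of rack_white in the frame of home_corner between -0.183 and -0.17 m)) and x of rack_white in the frame of home_corner between -0.049 and -0.038 m and z of each of rack_white, rack_green in the frame of home_corner below 0.003 m and angle between the x axis of each of rack_white, rack_green and the x axis of home_corner, either way round below 0.04 rad and linear speed of each of rack_white, rack_green below 0.01 m/s and x of rack_green in the frame of home_corner between -0.049 and -0.038 m); the robot touches nothing.
It fails at once if a rack is lifted off the deck or tipped (z of any of rack_white, rack_green in the frame of home_corner above 0.006 m or angle between any of rack_white, rack_green's own z axis and vertical above 0.12 rad).
It fails at once if a vial in a rack is touched (contact force between any of the fingers, the arm and amber_vials above 0.5 N or contact force between any of the fingers, the arm and clear_vials above 0.5 N).
It fails at once if the parked needle carriage is bumped (contact force between any of the fingers, the arm and needle_carriage above 1 N).
It fails at once if another thing on the bench or deck is shifted or knocked over (distance of any of spare_vial, beer_amber, beer_green, beaker, tip_box, notebook, crimper, pipette from where it was at the start of the episode above 0.015 m or angle between any of spare_vial, beer_amber, beer_green, beaker, tip_box, notebook, crimper, pipette's own z axis and vertical above 0.3 rad).
It also fails if it takes over 53 s, if anything falls off the work surface, if the arm or the gripper's body presses on something with over 40 N, if the wrist force passes 120 N, or if a joint passes its speed limit or range.

ROBOT

A 6-joint arm with a two-finger parallel gripper is mounted at the origin on the work surface. World frame = base frame: x ahead of the robot, y to its left, z up, the work surface at z = 0. Lengths are in m, angles in rad, forces in N, time in s.
With the tool pointing down it reaches from about 0.35 to 0.775 m from the base axis. Payload 5.5 kg.
Tool frame: the origin (TCP) lies at the very end of the fingers, on their centre line; the grasp point (between the pads) lies 19 mm behind it; z points along the fingers, y is the line along which they close (so a half turn about z gives the same grasp; the last joint's range is limited). The gripper opens to 85 mm and grips with 20 to 120 N. Pads are 22 mm wide; open, the fingers measure 114 mm over their backs; the gripper's body (76 mm by 85 mm) begins 54 mm behind the grasp point. The pads swing forward as they close: fully open they stand 13 mm farther back than shut.
Start: joints at [1.106, 0.313, 0.046, 1.304, 0, 1.431], TCP at [0.184, 0.545, 0.231] pointing down, gripper open.
Joint ranges: [-2.76, 2.76], [-0.86, 1.69], [-1.03, 1.26], [-2.2, 2.34], [-1.47, 1.5], [-3.14, 3.14]. Speed limits (rad/s): [2.57, 2.57, 3.14, 3.14, 3.14, 3.14].

INTERFACE

Orientations are given as a unit quaternion [w, x, y, z].
In Python, from workcell import get_state, read_camera, calibration, hand_in gives the robot as it stands.
- The arm moves only by the tool drive_tool, never from a script. Its argument "deltas" is a list that holds one entry, the list of rows, each a list of 7 numbers: the closure in counts, from 0 (fully open) to 255 (shut), then the shift along the tool's x, y, z in m, then the turn, a rotation vector about the tool's x, y, z in degrees. A call has 1 to 12 rows; each row is the pose to reach, as a shift and turn from the pose commanded when the call began, along the tool's axes at that moment; what a row does not reach only later rows make up. A row lasts 1/8 s, in which the tool goes at most 62.5 mm and 10.7 degrees, less where a joint would pass 70% of its speed; a pose out of reach is approached as far as the arm can. A call with a gripper value outside its range is refused whole. The fingers move at their own pace and stop on an object; "newtons" is the grip in N (left out, the last holds). Time passes only in rows, so rows that repeat a pose let the fingers close. It gives the time, the measured TCP pose, the force, the opening and the grip force at its end, in the units of the state.
- get_state(): the state, without advancing time (a new reading comes with each control period).
- read_camera(name): name is "scene" or "top"; returns (picture, depth): 384x512x3 uint8, red, green, blue; 384x512 float32, m along the optical axis (not along the pixel's ray), 0 where there is no reading.
- calibration(name): a dict with "mtx" (3x3 intrinsics, pixels), "k1" (the pictures are not rectified: a ray, as slopes to the right and down, at radius r is drawn at 1 + k1 r^2 times it, then the intrinsics apply), "world_from_camera" (4x4, takes a point from camera to world coordinates). Camera axes: x right, y up, looking along -z (the intrinsics and any distortion apply to the point x, -y, -z); pixel columns grow to the right and rows downward; lengths in m; the calibration is good to about 2 mm. A picture is of the moment at which its call begins. calibration takes no time and is no camera call.
- hand_in(): hands the job in; it is judged then, once.
The state is a dict: "clock": time; "joint_pos": joint angles; "qvel": joint speeds; "tau": joint torques, N m; "tcp_pos": TCP position; "orientation": TCP orientation; "wrist_force": force on the tool from outside, world axes, zero at the start; "ft_torque": the same for the moment, N m; "finger_gap": finger opening in m; "grip_force": force on a finger pad.
Only numpy, scipy, OpenCV 4.12 (cv2) and the standard library are available. Lean on these libraries where they do the work, as an engineer would, in place of code of your own. Each camera call takes 0.05 s, during which the arm holds its last target. There are 200 camera calls.

## Working session

There is one attempt and no reset: what is moved stays moved. The work goes in short steps, Python scripts to look and compute and a tool call to move; the robot and the scene stay as the last step left them, time stands still between calls to the robot, and variables do not carry over. Pictures are saved under pics/ and viewed, at most 10 in all, crops included, and the job is handed in when it is done.

Besides the shell and the picture viewer there is one more tool, called in YAML: its name, and indented under it one key for each argument. drive_tool: Moves the arm, as the interface text tells. Its arguments: {"type":"object","properties":{"deltas":{"type":"array","items":{"type":"array","items":{"type":"array","items":{"type":"number"}}}},"newtons":{"type":"number"}},"required":["deltas"]}

```bash
mkdir -p pics; ls; cat > h.py <<'E'
import numpy as np, cv2
from workcell import *
def cloud(name):
    im,d=read_camera(name); c=calibration(name); K=np.array(c["mtx"]); k=c["k1"]; T=np.array(c["world_from_camera"])
    h,w=d.shape; u,v=np.meshgrid(np.arange(w),np.arange(h))
    p=cv2.undistortPoints(np.stack([u,v],-1).reshape(-1,1,2).astype(float),K,np.array([k,0,0,0,0.])).reshape(h,w,2)
    P=np.stack([p[...,0]*d,-p[...,1]*d,-d],-1)@T[:3,:3].T+T[:3,3]
    P[d==0]=np.nan
    return im,d,P
E
python3 - <<'E'
from h import *
for n in("top","scene"):
    im,d,P=cloud(n); cv2.imwrite(f"pics/{n}0.png",im[...,::-1]); np.savez(f"{n}0",im=im,P=P); print(n,np.array(calibration(n)["world_from_camera"]).round(3).tolist(),calibration(n)["k1"])
s=get_state();print(s)
E
```

```text
pics
top [[0.003, 0.973, -0.23, 0.186], [-1.0, 0.004, 0.002, -0.01], [0.003, 0.23, 0.973, 1.343], [0.0, 0.0, 0.0, 1.0]] -0.0076022436459816855
scene [[-0.504, -0.547, 0.668, 1.547], [0.863, -0.329, 0.382, 0.617], [0.011, 0.77, 0.638, 1.096], [0.0, 0.0, 0.0, 1.0]] -0.09250522566129132
{'clock': 0.1, 'joint_pos': array([ 1.10640373e+00,  3.13979518e-01,  4.50670474e-02,  1.30361184e+00,
       -1.28538375e-05,  1.43119984e+00]), 'qvel': array([-0.00016487, -0.00116524,  0.00111516,  0.0006699 ,  0.00079507,
        0.00091083]), 'tau': array([ 2.41759168e-03, -4.81719553e+01,  2.99247891e+01,  1.25590700e-02,
       -1.89744324e-04, -1.76777963e-06]), 'tcp_pos': array([0.18328823, 0.54450546, 0.23045676]), 'orientation': array([-2.50836435e-04,  1.61685110e-01,  9.86842023e-01, -8.26802477e-04]), 'wrist_force': array([ 0.85911202, -0.55643567,  0.86053638]), 'ft_torque': array([-0.00806462, -0.00312162, -0.00478115]), 'grip_force': 0.0, 'finger_gap': 0.08513127530405348}
```

View pics/top0.png

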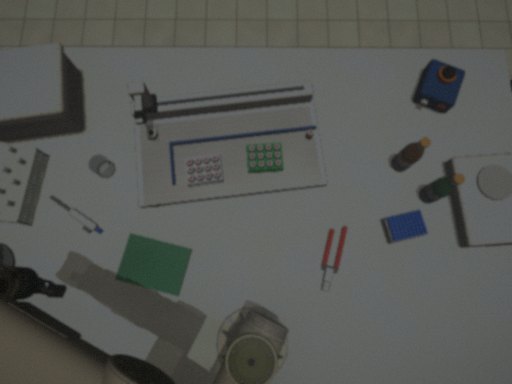

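View pics/scene0.png

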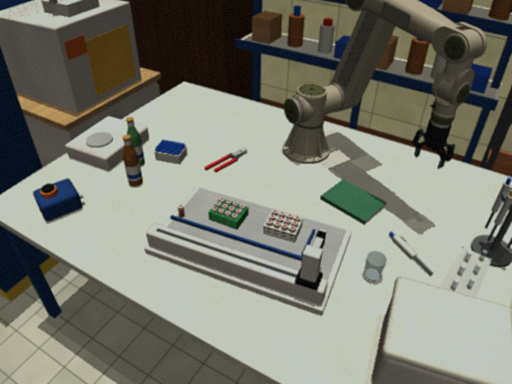

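The top picture shows the deck. The corner of the blue stops is near (171,143), the back stop runs to (316,127), the white rack is at (205,171) and the green rack at (265,157). Next I measure them.

```bash
cat >> h.py <<'E'
def xy_at(name,pts,z):
    c=calibration(name);K=np.array(c["mtx"]);T=np.array(c["world_from_camera"])
    p=cv2.undistortPoints(np.array(pts,float).reshape(-1,1,2),K,np.array([c["k1"],0,0,0,0.])).reshape(-1,2)
    r=np.c_[p[:,0],-p[:,1],-np.ones(len(p))]@T[:3,:3].T
    return T[:3,3]+r*((z-T[2,3])/r[:,2])[:,None]
def pw(P): return np.round(np.nanmedian(P,0),4)
E
python3 - <<'E'
from h import *
D=np.load("top0.npz");im,P=D["im"],D["P"]
im2=im[70:215,120:335]; cv2.imwrite("pics/top0c.png",cv2.convertScaleAbs(cv2.resize(im2[...,::-1],None,fx=3.7,fy=3.7,interpolation=cv2.INTER_CUBIC),alpha=1.8))
f=im.astype(int);b=(f[...,2]-f[...,0]>40)&(f[...,2]>f[...,1]+20)
v,u=np.nonzero(b); m=(u>160)&(u<325)&(v>115)&(v<195);v,u=v[m],u[m]
X=xy_at("top",np.c_[u,v],.044);Z=P[v,u]
back=(u>185);left=(v>152)&(u<180)
for n,s in(("back",back),("left",left)):
    q=X[s,:2]; l=cv2.fitLine(q.astype(np.float32),cv2.DIST_HUBER,0,.001,.001).ravel(); print(n,s.sum(),l,np.degrees(np.arctan2(l[1],l[0])),q.min(0),q.max(0),np.nanmedian(Z[s,2]))
deck=P[100:215,130:330]; z=deck[...,2]; print(np.histogram(z[np.isfinite(z)],bins=np.arange(-.01,.2,.01)))
# racks: points above deck
for n,(r0,r1,c0,c1) in(("white",(150,192,180,230)),("green",(138,178,240,290))):
    q=P[r0:r1,c0:c1].reshape(-1,3); q=q[(q[:,2]>.052)&(q[:,2]<.1)]
    print(n,len(q),np.histogram(q[:,2],bins=np.arange(.05,.1,.005)),cv2.minAreaRect(q[:,:2].astype(np.float32)),q[:,:2].mean(0))
E
```

```text
Traceback (most recent call last):
  File "h.py", line 12, in xy_at
    p=cv2.undistortPoints(np.array(pts,float).reshape(-1,1,2),K,np.array([c["k1"],0,0,0,0.])).reshape(-1,2)
      ~~~~~~~~~~~~~~~~~~~^^^^^^^^^^^^^^^^^^^^^^^^^^^^^^^^^^^^^^^^^^^^^^^^^^^^^^^^^^^^^^^^^^^^
cv2.error: OpenCV(4.12.0) /io/opencv/modules/calib3d/src/undistort.dispatch.cpp:347: error: (-215:Assertion failed) CV_IS_MAT(_src) && CV_IS_MAT(_dst) && (_src->rows == 1 || _src->cols == 1) && (_dst->rows == 1 || _dst->cols == 1) && _src->cols + _src->rows - 1 == _dst->rows + _dst->cols - 1 && (CV_MAT_TYPE(_src->type) == CV_32FC2 || CV_MAT_TYPE(_src->type) == CV_64FC2) && (CV_MAT_TYPE(_dst->type) == CV_32FC2 || CV_MAT_TYPE(_dst->type) == CV_64FC2) in function 'cvUndistortPointsInternal'
```

View pics/top0c.png

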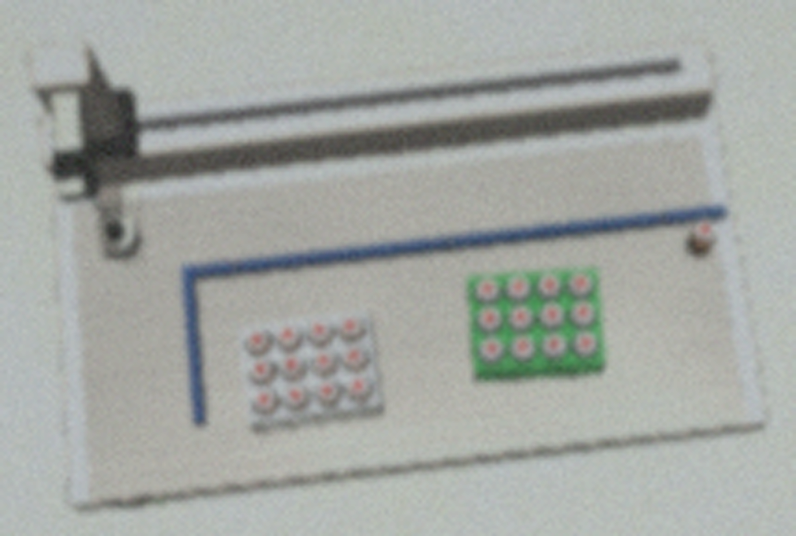

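The crop shows the stop corner at (187,270), the white rack at (315,370) and the green one at (538,325). Both are nearly square, and their red cap centres make good features. The images are dark, so I lower the thresholds.

```bash
cat >> h.py <<'E'
def frame(im):
    "home corner (x,y) and yaw from blue stop pixels of the top camera"
    f=cv2.GaussianBlur(im,(3,3),0).astype(int);b=(f[...,2]>1.4*f[...,0])&(f[...,2]>1.15*f[...,1])&(f[...,2]-f[...,0]>15)
    v,u=np.nonzero(b); m=(u>160)&(u<325)&(v>115)&(v<195);v,u=v[m],u[m]
    X=xy_at("top",np.c_[u,v],.044)[:,:2]; L=[]
    for s in((u>185),(v>152)&(u<180)):
        q=X[s]; l=cv2.fitLine(q.astype(np.float32),cv2.DIST_HUBER,0,.001,.001).ravel(); L.append(l); print("stop",s.sum(),l.round(4),np.degrees(np.arctan2(l[1],l[0])))
    return L,X
def racks(P,box):
    r0,r1,c0,c1=box;q=P[r0:r1,c0:c1].reshape(-1,3); q=q[(q[:,2]>.05)&(q[:,2]<.1)]
    return q
E
python3 - <<'E'
from h import *
D=np.load("top0.npz");im,P=D["im"],D["P"]
L,X=frame(im);print(X.min(0),X.max(0))
yaw=np.arctan2(-L[0][0],L[0][1]) ; yaw=(yaw+np.pi/2)%np.pi-np.pi/2
ex=np.array([np.cos(yaw),np.sin(yaw)]);ey=np.array([-ex[1],ex[0]])
hx=L[0][2:]@ex-.005; hy=L[1][2:]@ey-.005; C=hx*ex+hy*ey; print("yaw",yaw,"corner",C)
np.savez("F",C=C,ex=ex,ey=ey)
z=P[100:200,150:315,2];h=np.histogram(z[np.isfinite(z)],bins=np.arange(-.01,.12,.005));print(h)
f=cv2.GaussianBlur(im,(3,3),0).astype(int)
for n,b in(("white",(148,192,180,230)),("green",(136,180,240,290))):
    q=racks(P,b); q2=np.c_[(q[:,:2]-C)@ex,(q[:,:2]-C)@ey]
    print(n,len(q),np.percentile(q2,[0,2,50,98,100],axis=0).round(3).tolist(),cv2.minAreaRect(q2.astype(np.float32)))
    g=f[b[0]:b[1],b[2]:b[3]]; r=(g[...,0]-g[...,1])
    m=(r>.55*np.percentile(r,99)).astype(np.uint8)
    k,_,st,ce=cv2.connectedComponentsWithStats(m)
    ce=ce[1:][st[1:,4]>=2]+[b[2],b[0]]; X=xy_at("top",ce,.08)[:,:2]; Y=np.c_[(X-C)@ex,(X-C)@ey]; print(len(ce),Y.mean(0),cv2.minAreaRect(Y.astype(np.float32)));print(Y.round(3).tolist())
E
```

```text
stop 203 [ 0.1264 -0.992   0.6816  0.0201] -82.741196
stop 51 [0.9929 0.1189 0.5651 0.2718] 6.828271
[ 0.51207311 -0.20796781] [0.71025788 0.28347961]
yaw 0.12668991 corner [0.6438453  0.27676317]
(array([  17,  307,  343,   69,   29,   38,  428, 4920, 5337,  644,  479,
        370,  149,  129,  205,  825,  478,  413,  425,  135,  298,  296,
         26,    9,   31]), array([-0.01 , -0.005,  0.   ,  0.005,  0.01 ,  0.015,  0.02 ,  0.025,
        0.03 ,  0.035,  0.04 ,  0.045,  0.05 ,  0.055,  0.06 ,  0.065,
        0.07 ,  0.075,  0.08 ,  0.085,  0.09 ,  0.095,  0.1  ,  0.105,
        0.11 ,  0.115]))
white 973 [[-0.151, -0.16], [-0.148, -0.158], [-0.108, -0.101], [-0.06, -0.044], [-0.057, -0.041]] ((-0.10377827286720276, -0.10072047263383865), (0.09293913096189499, 0.11804033815860748), 1.0436666011810303)
12 [-0.10485774 -0.10015527] ((-0.10467153042554855, -0.09998674690723419), (0.056398604065179825, 0.08338842540979385), 1.5834864377975464)
[[-0.075, -0.141], [-0.077, -0.084], [-0.077, -0.114], [-0.078, -0.058], [-0.104, -0.141], [-0.105, -0.086], [-0.105, -0.115], [-0.106, -0.059], [-0.132, -0.142], [-0.133, -0.088], [-0.132, -0.116], [-0.134, -0.059]]
green 943 [[-0.134, -0.369], [-0.13, -0.364], [-0.089, -0.308], [-0.042, -0.251], [-0.038, -0.247]] ((-0.08522544056177139, -0.3079069256782532), (0.11808677017688751, 0.09186641871929169), 87.1225357055664)
12 [-0.08681382 -0.30747334] ((-0.08675859123468399, -0.3074778616428375), (0.0847085639834404, 0.05704435706138611), 86.99247741699219)
[[-0.061, -0.351], [-0.057, -0.267], [-0.058, -0.295], [-0.06, -0.323], [-0.089, -0.349], [-0.084, -0.266], [-0.086, -0.293], [-0.088, -0.322], [-0.117, -0.348], [-0.113, -0.264], [-0.113, -0.292], [-0.116, -0.319]]
```

```bash
cat >> h.py <<'E'
from scipy.spatial.transform import Rotation as Ro
F=np.load("F.npz") if __import__("os").path.exists("F.npz") else None
def Rt(a): # tool down, tool y at angle a(deg) from frame x
    t=np.radians(a)+np.arctan2(F["ex"][1],F["ex"][0]); y=np.array([np.cos(t),np.sin(t),0]); z=np.array([0,0,-1.]); return np.c_[np.cross(y,z),y,z]
def here():
    s=get_state();q=s["orientation"];R=Ro.from_quat([q[1],q[2],q[3],q[0]]).as_matrix();p=s["tcp_pos"]
    d=p[:2]-F["C"]; fy=np.array([d@F["ex"],d@F["ey"],p[2]])
    print("t",round(s["clock"],2),"frame",fy.round(4),"F",np.round(s["wrist_force"],1),"gap",round(s["finger_gap"],4),"j",np.round(s["joint_pos"],2))
    return p,R
def to(*T):
    "deltas from here to targets (x,y,z,ang) in the home frame"
    p,R=here()
    for x,y,z,a in T:
        w=np.r_[F["C"]+x*F["ex"]+y*F["ey"],z]
        print((x,y,z,a),"->",(R.T@(w-p)).round(4),np.degrees(Ro.from_matrix(R.T@Rt(a)).as_rotvec()).round(2), "r",np.hypot(*w[:2]).round(3))
E
python3 -c "
from h import *
to((-.19,-.1,.16,90),(-.19,-.1,.037,90))"
```

```text
t 0.1 frame [-0.423   0.3238  0.2305] F [ 0.9 -0.6  0.9] gap 0.0851 j [ 1.11  0.31  0.05  1.3  -0.    1.43]
(-0.19, -0.1, 0.16, 90) -> [-0.3946 -0.2795  0.0708] [ -0.09  -0.03 -25.87] r 0.493
(-0.19, -0.1, 0.037, 90) -> [-0.3946 -0.2793  0.1938] [ -0.09  -0.03 -25.87] r 0.493
```

drive_tool:
  deltas:
    - [[0,-0.05,-0.035,0.01,0,0,-4],[0,-0.1,-0.07,0.02,0,0,-8],[0,-0.15,-0.105,0.03,0,0,-13],[0,-0.2,-0.14,0.04,0,0,-18],[0,-0.25,-0.175,0.05,0,0,-22],[0,-0.3,-0.21,0.055,0,0,-25.9],[0,-0.35,-0.245,0.06,0,0,-25.9],[0,-0.395,-0.279,0.07,0,0,-25.9],[0,-0.395,-0.279,0.1,0,0,-25.9],[0,-0.395,-0.279,0.15,0,0,-25.9],[0,-0.395,-0.279,0.194,0,0,-25.9],[0,-0.395,-0.279,0.194,0,0,-25.9]]

```text
clock: 1.6
tcp_pos: [0.4651, 0.1538, 0.0342]
orientation: [-0.004, -0.063, 0.998, -0.0]
wrist_force: [0.7, -1.1, 0.7]
finger_gap: 0.0854
grip_force: 0.0
```

```bash
python3 -c "
from h import *
to((-.19,-.1,.037,90),(-.163,-.1,.037,90),(-.104,-.1,.037,90),(-.100,-.1,.037,90))
im,d,P=cloud('top');cv2.imwrite('pics/t1.png',cv2.convertScaleAbs(cv2.resize(im[90:215,120:335,::-1],None,fx=3.7,fy=3.7,interpolation=cv2.INTER_CUBIC),alpha=1.8))"
```

```text
t 1.6 frame [-0.1928 -0.0994  0.0342] F [ 0.7 -1.1  0.7] gap 0.0854 j [ 0.16  0.31 -0.48  0.79  0.    0.03]
(-0.19, -0.1, 0.037, 90) -> [-0.0028 -0.0006 -0.0028] [-0.01 -0.47  0.02] r 0.493
(-0.163, -0.1, 0.037, 90) -> [-0.0298 -0.0006 -0.003 ] [-0.01 -0.47  0.02] r 0.519
(-0.104, -0.1, 0.037, 90) -> [-0.0888 -0.0006 -0.0035] [-0.01 -0.47  0.02] r 0.577
(-0.1, -0.1, 0.037, 90) -> [-0.0928 -0.0006 -0.0036] [-0.01 -0.47  0.02] r 0.581
```

drive_tool:
  deltas:
    - [[0,-0.012,0,0,0,0,0],[0,-0.022,0,0,0,0,0],[0,-0.029,0,0,0,0,0],[0,-0.036,0,0,0,0,0],[0,-0.043,0,0,0,0,0],[0,-0.05,0,0,0,0,0],[0,-0.057,0,0,0,0,0],[0,-0.064,0,0,0,0,0],[0,-0.071,0,0,0,0,0],[0,-0.077,0,0,0,0,0],[0,-0.081,0,0,0,0,0],[0,-0.084,0,0,0,0,0]]

```text
clock: 3.15
tcp_pos: [0.5523, 0.1652, 0.0372]
orientation: [-0.0, -0.064, 0.998, 0.0]
wrist_force: [-3.6, -0.7, 1.9]
finger_gap: 0.0855
grip_force: 1.4
```

```bash
python3 -c "
from h import *
to((-.104,-.1,.037,90))
im,d,P=cloud('top');cv2.imwrite('pics/t2.png',cv2.convertScaleAbs(cv2.resize(im[90:215,120:335,::-1],None,fx=3.7,fy=3.7,interpolation=cv2.INTER_CUBIC),alpha=1.8))"
```

```text
t 3.15 frame [-0.1049 -0.0991  0.0372] F [-3.6 -0.7  1.9] gap 0.0855 j [ 0.15  0.45 -0.26  0.87  0.    0.02]
(-0.104, -0.1, 0.037, 90) -> [-0.0009 -0.0009  0.0002] [ 0.   -0.01  0.03] r 0.577
```

View pics/t2.png

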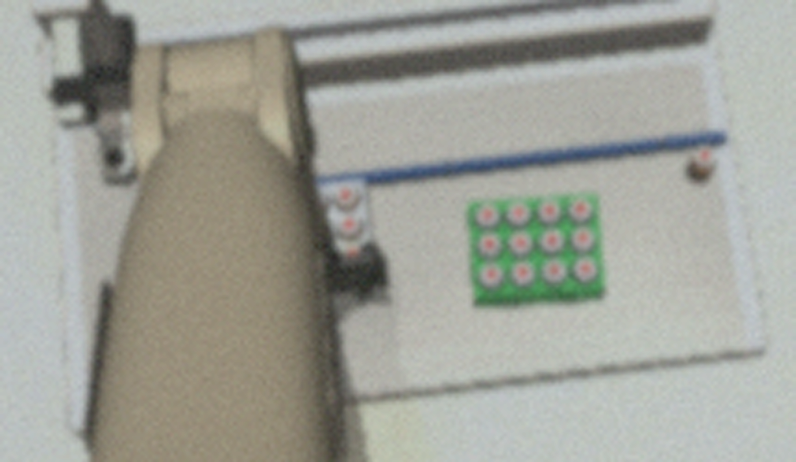

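The white rack now stands right at the back stop, with its top right corner near (340,183). The force is still small, so I nudge it home.

drive_tool:
  deltas:
    - [[0,-0.0015,0,0,0,0,0],[0,-0.003,0,0,0,0,0],[0,-0.0045,0,0,0,0,0]]

```text
clock: 3.58
tcp_pos: [0.5567, 0.1658, 0.0373]
orientation: [0.0, -0.064, 0.998, 0.0]
wrist_force: [-2.4, -0.0, -0.8]
finger_gap: 0.0853
grip_force: 1.1
```

drive_tool:
  deltas:
    - [[0,-0.0015,0,0,0,0,0],[0,-0.003,0,0,0,0,0],[0,-0.003,0,0,0,0,0]]

```text
clock: 3.95
tcp_pos: [0.5587, 0.1661, 0.0372]
orientation: [-0.001, -0.064, 0.998, -0.0]
wrist_force: [-5.1, -0.9, 2.4]
finger_gap: 0.0856
grip_force: 2.5
```

drive_tool:
  deltas:
    - [[0,-0.0015,0,0,0,0,0],[0,-0.003,0,0,0,0,0],[0,-0.003,0,0,0,0,0]]

```text
clock: 4.32
tcp_pos: [0.5588, 0.1661, 0.037]
orientation: [-0.003, -0.064, 0.998, -0.0]
wrist_force: [-11.6, -1.9, 7.8]
finger_gap: 0.0852
grip_force: 6.3
```

```bash
python3 -c "
from h import *
to((-.104,-.1,.037,90))"
```

```text
t 4.33 frame [-0.0984 -0.099   0.037 ] F [-11.6  -1.9   7.8] gap 0.0852 j [ 0.15  0.46 -0.24  0.88  0.    0.02]
(-0.104, -0.1, 0.037, 90) -> [ 0.0056 -0.001   0.    ] [-0.01 -0.39  0.04] r 0.577
```

White is flush: the force rises with no travel. I back off, lift, and turn towards the gap between the racks.

drive_tool:
  deltas:
    - [[0,0.01,0,0,0,0,0],[0,0.04,0,0,0,0,0],[60,0.05,-0.02,-0.05,0,0,10],[135,0.05,-0.05,-0.1,0,0,20],[135,0.05,-0.1,-0.1,0,0,30],[135,0.05,-0.1,-0.1,0,0,40],[135,0.03,-0.1,-0.1,0,0,50],[135,0.0,-0.1,-0.1,0,0,60],[135,-0.03,-0.1,-0.1,0,0,70],[135,-0.047,-0.1,-0.1,0,0,80],[135,-0.047,-0.1,-0.1,0,0,90],[135,-0.047,-0.1,-0.1,0,0,90]]

```text
clock: 5.82
tcp_pos: [0.6228, 0.0732, 0.1373]
orientation: [0.001, 0.66, 0.751, 0.001]
wrist_force: [0.2, 0.3, 1.0]
finger_gap: 0.0402
grip_force: 0.0
```

```bash
python3 -c "
from h import *
to((-.047,-.2,.037,0))"
```

```text
t 5.83 frame [-0.0465 -0.1993  0.1373] F [0.2 0.3 1. ] gap 0.0402 j [-0.01  0.45  0.02  1.14  0.    1.43]
(-0.047, -0.2, 0.037, 0) -> [-0.0007 -0.0006  0.1003] [0.1  0.01 0.14] r 0.627
```

drive_tool:
  deltas:
    - [[135,0,0,0.06,0,0,0],[135,0,0,0.1,0,0,0],[135,0,0,0.1,0,0,0],[135,0.012,0,0.1,0,0,0],[135,0.022,0,0.1,0,0,0],[135,0.029,0,0.1,0,0,0],[135,0.036,0,0.1,0,0,0],[135,0.043,0,0.1,0,0,0],[135,0.05,0,0.1,0,0,0],[135,0.057,0,0.1,0,0,0],[135,0.063,0,0.1,0,0,0],[135,0.066,0,0.1,0,0,0]]

```text
clock: 7.32
tcp_pos: [0.6133, 0.1392, 0.0372]
orientation: [-0.0, 0.661, 0.751, -0.0]
wrist_force: [0.2, -3.1, 1.9]
finger_gap: 0.0402
grip_force: 1.5
```

drive_tool:
  deltas:
    - [[135,0.0015,0,0,0,0,0],[135,0.003,0,0,0,0,0],[135,0.004,0,0,0,0,0]]

```text
clock: 7.7
tcp_pos: [0.6129, 0.1427, 0.0372]
orientation: [-0.0, 0.661, 0.751, -0.0]
wrist_force: [-0.6, -2.8, 1.1]
finger_gap: 0.0401
grip_force: 1.3
```

```bash
python3 -c "
from h import *
to((-.047,-.13,.037,0))"
```

```text
t 7.7 frame [-0.0477 -0.1291  0.0372] F [-0.6 -2.8  1.1] gap 0.0401 j [ 0.1   0.53 -0.11  0.93  0.    1.54]
(-0.047, -0.13, 0.037, 0) -> [-0.0009  0.0007  0.0002] [-0.01 -0.01  0.03] r 0.63
```

drive_tool:
  deltas:
    - [[135,0.0015,0,0,0,0,0],[135,0.003,0,0,0,0,0],[135,0.003,0,0,0,0,0]]

```text
clock: 8.07
tcp_pos: [0.6126, 0.1439, 0.0372]
orientation: [0.001, 0.661, 0.75, -0.001]
wrist_force: [-0.2, -8.7, 2.3]
finger_gap: 0.0404
grip_force: 4.2
```

drive_tool:
  deltas:
    - [[135,0.002,0,0,0,0,0],[135,0.002,0,0,0,0,0]]

```text
clock: 8.32
tcp_pos: [0.6126, 0.1439, 0.0373]
orientation: [0.002, 0.662, 0.75, -0.003]
wrist_force: [0.1, -15.2, 3.0]
finger_gap: 0.0404
grip_force: 7.3
```

```bash
python3 -c "
from h import *
to((-.047,-.2,.037,0))"
```

```text
t 8.32 frame [-0.0478 -0.1279  0.0373] F [  0.1 -15.2   3. ] gap 0.0404 j [ 0.11  0.53 -0.11  0.93 -0.01  1.55]
(-0.047, -0.2, 0.037, 0) -> [-0.0721  0.001   0.0008] [-0.05  0.4  -0.12] r 0.627
```

White is seated against the left stop. Next is the front of the green rack.

drive_tool:
  deltas:
    - [[135,-0.01,0,0,0,0,0],[135,-0.05,0,0,0,0,0],[135,-0.055,0,-0.06,0,0,-5],[135,-0.06,-0.02,-0.1,0,0,-15],[100,-0.09,-0.06,-0.1,0,0,-25],[60,-0.13,-0.1,-0.1,0,0,-35],[0,-0.16,-0.128,-0.1,0,0,-45],[0,-0.184,-0.138,-0.1,0,0,-55],[0,-0.184,-0.138,-0.1,0,0,-65],[0,-0.184,-0.138,-0.1,0,0,-75],[0,-0.184,-0.138,-0.1,0,0,-85],[0,-0.184,-0.138,-0.1,0,0,-90]]

```text
clock: 9.82
tcp_pos: [0.4987, -0.0517, 0.1371]
orientation: [0.0, -0.066, 0.998, 0.001]
wrist_force: [0.4, -0.3, 0.8]
finger_gap: 0.0852
grip_force: 0.0
```

```bash
python3 -c "
from h import *
to((-.18,-.307,.037,90),(-.106,-.307,.037,90))"
```

```text
t 9.82 frame [-0.1854 -0.3075  0.1371] F [ 0.4 -0.3  0.8] gap 0.0852 j [-0.26  0.22 -0.31  1.04  0.   -0.4 ]
(-0.18, -0.307, 0.037, 90) -> [-0.0054  0.0002  0.1001] [0.1  0.02 0.27] r 0.507
(-0.106, -0.307, 0.037, 90) -> [-7.940e-02 -1.000e-04  1.001e-01] [0.1  0.02 0.27] r 0.579
```

drive_tool:
  deltas:
    - [[0,0,0,0.06,0,0,0.2],[0,0,0,0.1,0,0,0.2],[0,-0.01,0,0.1,0,0,0.2],[0,-0.025,0,0.1,0,0,0.2],[0,-0.035,0,0.1,0,0,0.2],[0,-0.042,0,0.1,0,0,0.2],[0,-0.049,0,0.1,0,0,0.2],[0,-0.056,0,0.1,0,0,0.2],[0,-0.063,0,0.1,0,0,0.2],[0,-0.07,0,0.1,0,0,0.2],[0,-0.077,0,0.1,0,0,0.2],[0,-0.082,0,0.1,0,0,0.2]]

```text
clock: 11.32
tcp_pos: [0.5807, -0.0419, 0.0372]
orientation: [0.0, -0.062, 0.998, 0.0]
wrist_force: [-3.8, -0.5, 2.0]
finger_gap: 0.0859
grip_force: 1.8
```

drive_tool:
  deltas:
    - [[0,-0.0015,0,0,0,0,0],[0,-0.003,0,0,0,0,0],[0,-0.004,0,0,0,0,0]]

```text
clock: 11.7
tcp_pos: [0.5841, -0.0414, 0.0372]
orientation: [-0.0, -0.062, 0.998, 0.0]
wrist_force: [-2.8, -0.4, 1.0]
finger_gap: 0.0854
grip_force: 1.4
```

```bash
python3 -c "
from h import *
to((-.0984,-.307,.037,90))"
```

```text
t 11.7 frame [-0.0995 -0.3081  0.0372] F [-2.8 -0.4  1. ] gap 0.0854 j [-0.21  0.46 -0.24  0.87  0.   -0.33]
(-0.0984, -0.307, 0.037, 90) -> [-0.0011  0.0011  0.0002] [ 0.01 -0.   -0.17] r 0.586
```

drive_tool:
  deltas:
    - [[0,-0.0015,0,0,0,0,0],[0,-0.003,0,0,0,0,0],[0,-0.004,0,0,0,0,0]]

```text
clock: 12.08
tcp_pos: [0.5849, -0.0413, 0.0371]
orientation: [-0.003, -0.062, 0.998, -0.0]
wrist_force: [-13.3, -3.8, 9.0]
finger_gap: 0.0855
grip_force: 6.7
```

```bash
python3 -c "
from h import *
to((-.0984,-.307,.037,90))"
```

```text
t 12.07 frame [-0.0986 -0.3081  0.0371] F [-13.3  -3.8   9. ] gap 0.0855 j [-0.21  0.47 -0.23  0.88 -0.   -0.33]
(-0.0984, -0.307, 0.037, 90) -> [-0.0002  0.0011  0.0001] [-0.01 -0.34 -0.19] r 0.586
```

drive_tool:
  deltas:
    - [[0,0.01,0,0,0,0,0],[0,0.04,0,0,0,0,0],[60,0.05,-0.02,-0.05,0,0,10],[135,0.05,-0.05,-0.1,0,0,20],[135,0.05,-0.09,-0.1,0,0,30],[135,0.05,-0.092,-0.1,0,0,40],[135,0.03,-0.092,-0.1,0,0,50],[135,0.0,-0.092,-0.1,0,0,60],[135,-0.03,-0.092,-0.1,0,0,70],[135,-0.048,-0.092,-0.1,0,0,80],[135,-0.048,-0.092,-0.1,0,0,90],[135,-0.048,-0.092,-0.1,0,0,90]]

```text
clock: 13.58
tcp_pos: [0.6479, -0.1263, 0.1372]
orientation: [0.001, 0.661, 0.75, 0.001]
wrist_force: [0.9, 0.5, 0.1]
finger_gap: 0.0406
grip_force: 0.0
```

```bash
python3 -c "
from h import *
to((-.047,-.4,.037,0),(-.047,-.255,.037,0))
im,d,P=cloud('top');f=cv2.convertScaleAbs(cv2.resize(im[90:215,120:335,::-1],None,fx=3.7,fy=3.7,interpolation=cv2.INTER_CUBIC),alpha=1.8);cv2.imwrite('pics/t3.png',f)"
```

```text
t 13.57 frame [-0.0469 -0.4003  0.1372] F [0.9 0.5 0.1] gap 0.0406 j [-0.31  0.51  0.12  1.17  0.    1.13]
(-0.047, -0.4, 0.037, 0) -> [ 0.0003 -0.0002  0.1002] [ 0.08  0.   -0.04] r 0.66
(-0.047, -0.255, 0.037, 0) -> [ 0.1453 -0.0003  0.1002] [ 0.08  0.   -0.04] r 0.63
```

View pics/t3.png

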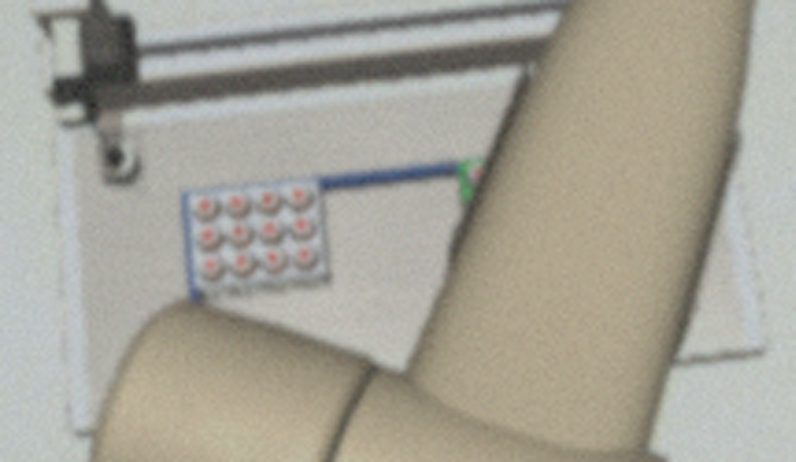

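The white rack sits in the corner (190–325, 180–290), and the green rack is flush at the back stop near (465,165). Now I push green left along the stop.

drive_tool:
  deltas:
    - [[135,0,0,0.06,0,0,0],[135,0,0,0.1,0,0,0],[135,0.005,0,0.1,0,0,0],[135,0.014,0,0.1,0,0,0],[135,0.021,0,0.1,0,0,0],[135,0.028,0,0.1,0,0,0],[135,0.036,0,0.1,0,0,0],[135,0.044,0,0.1,0,0,0],[135,0.052,0,0.1,0,0,0],[135,0.06,0,0.1,0,0,0],[135,0.068,0,0.1,0,0,0],[135,0.076,0,0.1,0,0,0]]

```text
clock: 15.12
tcp_pos: [0.6375, -0.0503, 0.0371]
orientation: [-0.0, 0.662, 0.749, -0.0]
wrist_force: [1.2, -3.2, 2.5]
finger_gap: 0.0405
grip_force: 1.7
```

drive_tool:
  deltas:
    - [[135,0.008,0,0,0,0,0],[135,0.016,0,0,0,0,0],[135,0.024,0,0,0,0,0],[135,0.032,0,0,0,0,0],[135,0.04,0,0,0,0,0],[135,0.048,0,0,0,0,0],[135,0.055,0,0,0,0,0],[135,0.061,0,0,0,0,0],[135,0.066,0,0,0,0,0],[135,0.07,0,0,0,0,0],[135,0.072,0,0,0,0,0]]

```text
clock: 16.5
tcp_pos: [0.6287, 0.0208, 0.0372]
orientation: [-0.0, 0.662, 0.75, -0.0]
wrist_force: [0.4, -1.5, 0.5]
finger_gap: 0.04
grip_force: 1.1
```

```bash
python3 -c "
from h import *
to((-.047,-.246,.037,0))"
```

```text
t 16.5 frame [-0.0474 -0.252   0.0372] F [ 0.4 -1.5  0.5] gap 0.04 j [-0.09  0.53 -0.11  0.93  0.    1.35]
(-0.047, -0.246, 0.037, 0) -> [0.006  0.0004 0.0002] [-0.01 -0.01 -0.16] r 0.629
```

drive_tool:
  deltas:
    - [[135,0.002,0,0,0,0,0],[135,0.004,0,0,0,0,0],[135,0.006,0,0,0,0,0],[135,0.008,0,0,0,0,0]]

```text
clock: 17.0
tcp_pos: [0.628, 0.0269, 0.0372]
orientation: [0.001, 0.662, 0.749, -0.001]
wrist_force: [0.8, -10.5, -1.8]
finger_gap: 0.0402
grip_force: 5.6
```

```bash
python3 -c "
from h import *
to((-.047,-.246,.037,0))"
```

```text
t 17.0 frame [-0.0473 -0.2459  0.0372] F [  0.8 -10.5  -1.8] gap 0.0402 j [-0.08  0.53 -0.11  0.92 -0.    1.36]
(-0.047, -0.246, 0.037, 0) -> [-0.0001  0.0003  0.0002] [-0.01  0.2  -0.2 ] r 0.629
```

The tool stopped at the expected y of -0.246, so the row is closed. I clear the arm and check.

drive_tool:
  deltas:
    - [[135,-0.01,0,0,0,0,0],[135,-0.045,0,0,0,0,0],[135,-0.06,0,-0.06,0,0,0],[135,-0.08,0,-0.1,0,0,0],[135,-0.13,-0.04,-0.12,0,0,0],[135,-0.18,-0.08,-0.14,0,0,0],[135,-0.23,-0.12,-0.14,0,0,0],[135,-0.27,-0.15,-0.14,0,0,0],[135,-0.27,-0.15,-0.14,0,0,0]]

```text
clock: 18.12
tcp_pos: [0.5105, -0.2613, 0.1776]
orientation: [0.0, 0.664, 0.747, 0.0]
wrist_force: [0.2, 0.1, 0.4]
finger_gap: 0.04
grip_force: 0.0
```

```bash
python3 - <<'E'
from h import *
here();C,ex,ey=F["C"],F["ex"],F["ey"]
im,d,P=cloud('top');cv2.imwrite('pics/t4.png',cv2.convertScaleAbs(cv2.resize(im[90:215,120:335,::-1],None,fx=3.7,fy=3.7,interpolation=cv2.INTER_CUBIC),alpha=1.8))
f=cv2.GaussianBlur(im,(3,3),0).astype(int); b=(125,185,165,250)
g=f[b[0]:b[1],b[2]:b[3]]; r=g[...,0]-g[...,1]; m=(r>.55*np.percentile(r,99)).astype(np.uint8)
k,_,st,ce=cv2.connectedComponentsWithStats(m); ce=ce[1:][st[1:,4]>=2]+[b[2],b[0]]
X=xy_at("top",ce,.08)[:,:2]; Y=np.c_[(X-C)@ex,(X-C)@ey]
for s in(Y[:,1]>-.118,Y[:,1]<-.118): print(s.sum(),Y[s].mean(0),cv2.minAreaRect(Y[s].astype(np.float32)))
E
```

```text
t 18.12 frame [-0.2003 -0.5169  0.1776] F [0.2 0.1 0.4] gap 0.04 j [-0.61  0.33 -0.06  1.18  0.    0.84]
12 [-0.04524024 -0.05826321] ((-0.045255146920681, -0.05844900757074356), (0.08431106805801392, 0.056457653641700745), 89.80890655517578)
12 [-0.04481219 -0.17599632] ((-0.044678911566734314, -0.1760064959526062), (0.05663825199007988, 0.08462803810834885), 0.42469462752342224)
```

View pics/t4.png

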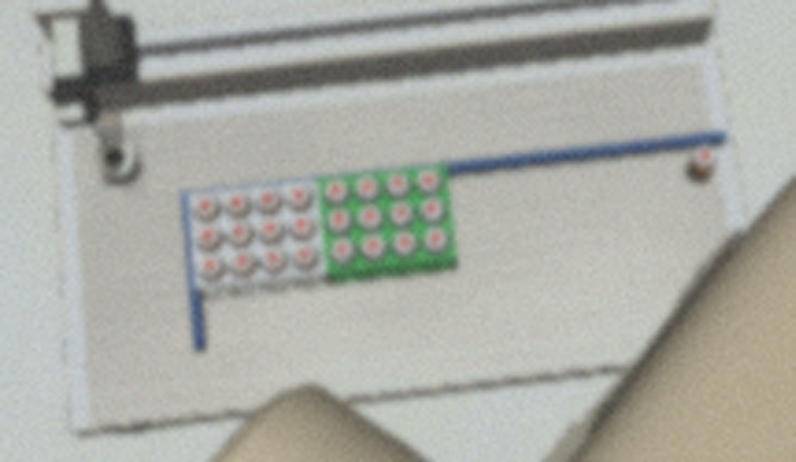

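The racks form one closed, square row against both stops, with white at (255,235) and green at (388,220). They measure (-45.2, -58.3) mm and (-44.8, -176.0) mm, with yaw under 0.5°. The arm touches nothing.

```bash
python3 -c "
from workcell import *
print(hand_in())"
```

```text
the job is handed in; nothing more can be done
None
```

Both racks are pushed home in one closed, square row against the back and left stops, each measuring within about 1 mm of its home place, and the job was handed in at about 18 s with no verdict returned.

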